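# Hold a lens barrel down in the V-block gauge

### The arm

A 7-joint arm with a two-finger parallel gripper is mounted at the origin on the work surface. World frame = base frame: x ahead of the robot, y to its left, z up, the work surface at z = 0. Lengths are in mm, angles in rad, forces in N, time in s.
With the tool pointing down it reaches from about 400 to 925 mm from the base axis. Payload 5.6 kg.
Tool frame: the origin (TCP) lies between the finger pads; the fingertips stand 14 mm ahead of it and the grasp point (between the pads) lies 5 mm behind it; z points along the fingers, y is the line along which they close (so a half turn about z gives the same grasp; the last joint's range is limited). The gripper opens to 85 mm and grips with 20 to 120 N. Pads are 22 mm wide; open, the fingers measure 114 mm over their backs; the gripper's body (76 mm by 85 mm) begins 54 mm behind the grasp point. The pads swing forward as they close: fully open they stand 13 mm farther back than shut.
Start: joints at [1.222, 0.468, -0.012, 1.603, 0.006, 1.071, -0.056], TCP at [195.646, -619.863, 245.29] pointing down, gripper open.
Joint ranges: [-2.53, 2.53], [-0.31, 2.02], [-1.57, 1.55], [0.28, 2.44], [-1.29, 4.43], [0.15, 1.84], [-2.92, 2.92]. Speed limits (rad/s): [2.57, 2.57, 3.14, 3.14, 3.14, 3.14, 3.14].

### API

Orientations are given as a unit quaternion [x, y, z, w].
In Python, from plant import bot gives the robot as it stands.
- The arm moves only by the shell command python3 -m jog 'ROWS' [FORCE]. ROWS is JSON, one flat list of numbers, 7 for each row, row after row: the shift along the tool's x, y, z each as a share of 0.04 m, from -1 to 1, then the turn, a rotation vector about the tool's x, y, z each as a share of 0.1 rad, from -1 to 1, then the opening, from -1 (shut) to 1 (fully open). A call has 1 to 20 rows; each row shifts and turns the commanded pose from where the row before left it, along the tool's axes as they then stand; what a row does not reach is not made up. A row lasts 1/10 s, in which the tool goes at most 50 mm and 8.59 degrees, less where a joint would pass 70% of its speed; a pose out of reach is approached as far as the arm can. A call with a number of a shift or a turn outside -1 to 1 is refused whole. A call with a gripper value outside its range is refused whole. The fingers move at their own pace and stop on an object; FORCE is the grip in N (left out, the last holds). Time passes only in rows, so rows that do not move let the fingers close. It gives the time, the measured TCP pose, the force, the opening and the grip force at its end, in the units of the state.
- bot.state(): the state, without advancing time (a new reading comes with each control period).
- bot.grab_frame(name): name is "side" or "top" or "wrist"; returns a dict with "image" (384x512x3 uint8, red, green, blue), "camera_matrix" (3x3 intrinsics, pixels), "k1" (the pictures are not rectified: a ray, as slopes to the right and down, at radius r is drawn at 1 + k1 r^2 times it, then the intrinsics apply), "eye" and "attitude" of the camera in the world. Camera axes: x right, y down, z forward; pixel columns grow to the right and rows downward; lengths in mm; the calibration is good to about 2 mm. A picture is of the moment at which its call begins. There is no depth.
- bot.sign_off(): hands the job in; it is judged then, once.
The state is a dict: "time_s": time; "joints": joint angles; "qd": joint speeds; "tau": joint torques, N m; "ee_pos": TCP position; "orientation": TCP orientation; "wrist_force": force on the tool from outside, world axes, zero at the start; "wrist_torque": the same for the moment, N m; "opening": opening from 0.0 (shut) to 1.0 (fully open); "grip_force": force on a finger pad.
Only numpy, scipy, OpenCV 4.12 (cv2) and the standard library are available. Lean on these libraries where they do the work, as an engineer would, in place of code of your own. Each camera call takes 0.05 s, during which the arm holds its last target. There are 200 camera calls.

### The job

On the watchmaker's bench, first push the red-balled lever of the V-block gauge all the way down so that its hold-down arm is raised well clear of the V. Then lift the teal lens barrel out of its saddle and lay it in the V, centred on the two yokes with its brass end towards the lever head, and finish while still holding it pressed onto both sloping faces alike with the gripper: firmly, with some 10 to 20 N, but not rammed. Leave the other watchmaking things where they are.

Things in the scene. Friction and masses are not known exactly. Their poses are not given: they have to be found in the camera images.
- vblock: fixed steel V-block gauge. Origin: under the middle of the V, on the bench; z up, x along the V towards the lever head, y to the left across it. Base plate 70 mm wide, 12 mm thick, x -53..117 mm. The V is cut in two yokes 60 mm wide, at x -42..-26 and 26..42 mm; the 52 mm gap between is open down to the base plate, for fingers. A 32 mm barrel fully seated has its axis at y = 0, z = 55 mm
- flank_left: the V's contact face on the +y side, both yokes together, fixed to the V-block (same origin and axes). Bare steel sloping at 45 degrees, 26 mm long, from the V's bottom (y = 0, z = 32 mm) to its upper edge (y = 18, z = 51 mm)
- flank_right: the same on the -y side: from the V's bottom (y = 0, z = 32 mm) to the upper edge (y = -18, z = 51 mm); same origin and axes as the V-block
- lift_lever (a joint): lever on the V-block's head, rad: 0 = hold-down arm level, its rubber foot in the V; 1.2 = end stop, arm steeply up. Pivot at V-block x 95, y 0, z 78 mm, between two cheeks (x 86..104, y +-15, 90 mm high); arm reaches 67 mm from it over the V. Pushing the red ball behind the pivot down raises the arm; takes 2 to 4 N, stays where left
- lever_ball (a point): centre of the red ball, 16 mm across, on the lever's end, 55 mm from the pivot. At joint 0 the line from pivot to ball points 55 degrees above the V-block's +x; as the joint grows the ball swings down and outward by that angle
- barrel: loose lens barrel: smooth teal tube 32 mm in diameter and 96 mm long, 0.11 to 0.23 kg, glass in both ends. Origin: its centre, on its axis; its x runs along the axis to the end with the 12 mm wide brass band (the other end has a thin black band). It waits lying in the saddle, axis 32 mm above the bench
- brass_end (a point): centre of the barrel's brass-banded end face, 48 mm from the barrel's origin along its +x
- saddle: fixed black and cork saddle on which the barrel lies at first. Origin: centre of its underside; x along the barrel. Base plate 110 x 50 x 4 mm; two 12 mm wide supports at x = -42..-30 and +30..+42 mm, up to 24 mm high and 44 mm wide; between them 60 mm is open for the fingers
- holder: bystander: round olive movement holder, 58 mm across, 24 mm high, origin at centre of underside
- case_ring: bystander: steel watch case ring, 34 mm outside, 14 mm high, origin at centre of underside
- driver: bystander: red-handled screwdriver lying on the bench, 120 mm long, origin under its middle
- tweezers: bystander: steel tweezers lying on the bench, 110 mm long, 6 mm high, origin at centre of underside
Mind the look-alikes: they are no part of the job. There is more than one size of the barrel; the one meant has the size given above.

How it is judged:
By the outcome, as a careful person would: the job done as asked, in the order asked, and still so for the second after the job is handed in, while the arm keeps its last pose, push and grip.
It also fails if it takes over 64 s, if anything falls off the work surface, if the arm or the gripper's body presses on something with over 40 N, if the wrist force passes 120 N, or if a joint passes its speed limit or range.

## Working session

There is one attempt and no reset: what is moved stays moved. The work goes in short steps, Python scripts to look and compute and a shell command to move; the robot and the scene stay as the last step left them, time stands still between calls to the robot, and variables do not carry over. Pictures are saved under pics/ and viewed, at most 10 in all, crops included, and the job is handed in when it is done.

```bash
ls; mkdir -p pics; python3 - <<'E'
from plant import bot
import cv2
s=bot.state()
print(s)
for n in("top","side"):
    f=bot.grab_frame(n)
    cv2.imwrite(f"pics/{n}0.png",f["image"][:,:,::-1])
    print(n,f["camera_matrix"],f["k1"],f["eye"],f["attitude"])
E
```

```text
pics
{'time_s': 0.0, 'joints': array([ 1.22195816,  0.46838827, -0.01161268,  1.60364705,  0.00603654,
        1.07139656, -0.05628231]), 'qd': array([-0.00043637, -0.00034489,  0.00045388,  0.00112953,  0.00036205,
       -0.00123375, -0.00110369]), 'tau': array([-7.52596625e-04, -5.32394242e+01,  2.10377580e-02, -2.51296985e+01,
        1.14265439e-02,  7.87323777e-03, -1.49420146e-05]), 'ee_pos': array([ 195.47850005, -619.33891931,  244.32142385]), 'orientation': array([ 9.88331751e-01,  1.52313936e-01, -2.12626949e-04, -8.77239399e-04]), 'wrist_force': array([-1.16956492, -0.33383082, -0.07812585]), 'wrist_torque': array([-0.02556358,  0.00376112,  0.00228081]), 'grip_force': 0.0, 'opening': 0.9998044624712286}
top [[413.99950555   0.         250.77060302]
 [  0.         413.99950555 190.0757296 ]
 [  0.           0.           1.        ]] 0.03944069822160437 [481.66573006 -89.21112722 954.77212823] [-0.69798404  0.71353545 -0.03490755  0.04966803]
side [[389.76334158   0.         252.02597866]
 [  0.         389.76334158 188.85974665]
 [  0.           0.           1.        ]] -0.017601366423620823 [ 434.81690381 -870.58306567  606.29311245] [ 0.87449447 -0.08372786  0.04250786 -0.47585938]
```

View pics/top0.png

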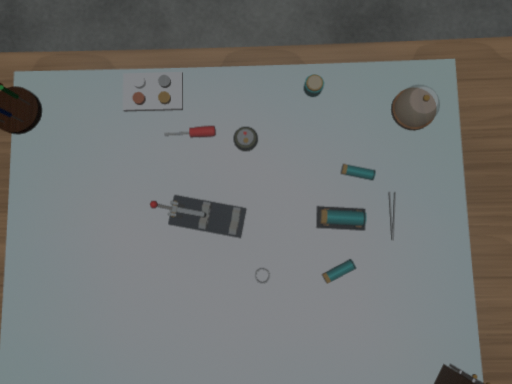

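View pics/side0.png

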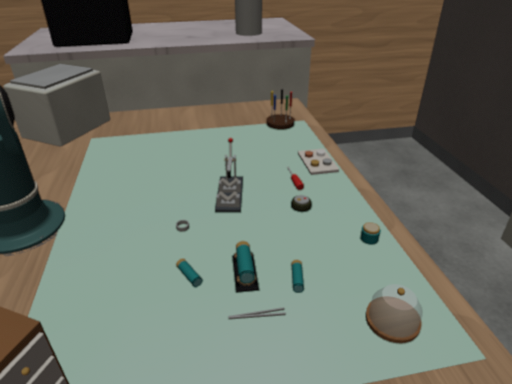

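The top view shows the V-block at px (207,216), its lever ball at (154,204), and a large teal barrel in a black saddle at (342,217). The smaller teal look-alikes are at (358,172) and (340,271), with an upright one at (314,85). The barrel in the saddle is the one meant: it lies in the saddle and is the largest. I'll measure it and confirm in an enlarged crop.

```bash
cat > h.py <<'E'
import numpy as np, cv2
from scipy.spatial.transform import Rotation as R
def rays(f,px):
    K=np.array(f["camera_matrix"]);px=np.atleast_2d(np.array(px,float))
    d=(px-K[:2,2])/[K[0,0],K[1,1]]
    u=d.copy()
    for _ in range(20): u=d/(1+f["k1"]*(u**2).sum(1,keepdims=True))
    return R.from_quat(f["attitude"]).apply(np.c_[u,np.ones(len(u))])
def plane(f,px,z):
    r=rays(f,px); e=np.array(f["eye"]); return e+r*((z-e[2])/r[:,2])[:,None]
def proj(f,P):
    p=R.from_quat(f["attitude"]).inv().apply(np.atleast_2d(P)-np.array(f["eye"]))
    u=p[:,:2]/p[:,2:]; u=u*(1+f["k1"]*(u**2).sum(1,keepdims=True)); K=np.array(f["camera_matrix"])
    return u*[K[0,0],K[1,1]]+K[:2,2]
def tri(fs,pxs):
    A=np.zeros((3,3));b=np.zeros(3)
    for f,p in zip(fs,pxs):
        r=rays(f,p)[0];r/=np.linalg.norm(r);M=np.eye(3)-np.outer(r,r);A+=M;b+=M@np.array(f["eye"])
    return np.linalg.solve(A,b)
def blobs(im,lo,hi,amin=8):
    h=cv2.cvtColor(im,cv2.COLOR_RGB2HSV)
    m=cv2.inRange(h,np.array(lo),np.array(hi))
    n,l,s,c=cv2.connectedComponentsWithStats(m)
    return m,[(s[i,4],c[i],cv2.minAreaRect(np.argwhere(l==i)[:,::-1].astype(np.float32))) for i in range(1,n) if s[i,4]>=amin]
E
python3 - <<'E'
from plant import bot
from h import *
np.set_printoptions(precision=1,suppress=True)
fs={n:bot.grab_frame(n) for n in("top","side")}
for n,f in fs.items():
    np.save(f"{n}.npy",f,allow_pickle=True)
    for nm,lo,hi in(("teal",(82,120,40),(100,255,200)),("red",(0,150,60),(6,255,255)),("red2",(174,150,60),(180,255,255)),("brass",(10,110,80),(25,255,255))):
        for a,c,r in blobs(f["image"],lo,hi)[1]:
            if 60<c[1]<330 and a<900: print(n,nm,a,c,r[0],r[1],r[2],plane(f,c,32)[0])
im=fs["top"]["image"][:,:,::-1]
a=cv2.resize(im[145:295,300:400],None,fx=4,fy=4,interpolation=cv2.INTER_CUBIC)
b=cv2.resize(im[185:250,140:255],None,fx=4,fy=4,interpolation=cv2.INTER_CUBIC)
c=np.zeros((600,400,3),np.uint8);b=b[:, :400];c[:b.shape[0]]=b
s=fs["side"]["image"][:,:,::-1][130:215,200:260]; s=cv2.resize(s,None,fx=4,fy=4,interpolation=cv2.INTER_CUBIC);c[260:600,:240]=s
cv2.imwrite("pics/crop1.png",np.hstack([a,c]))
E
```

```text
top teal 153 [360.2 171.5] (360.26922607421875, 171.65383911132812) (25.49509620666504, 6.2757158279418945) 11.309932708740234 [ 628.9 -316.9   32. ]
top teal 294 [345.9 217.1] (345.45050048828125, 217.08865356445312) (34.963897705078125, 9.217755317687988) 2.602562189102173 [ 527.6 -280.2   32. ]
top teal 128 [340.9 270.3] (340.5987243652344, 270.2642822265625) (5.826035022735596, 25.0599308013916) 61.38954162597656 [ 412.3 -263.5   32. ]
top red 19 [195.4 129.6] (195.90541076660156, 129.43243408203125) (1.8083888292312622, 10.192737579345703) 80.53767395019531 [735.1  52.9  32. ]
top red 19 [153.  203.9] (153.0, 204.0) (4.0, 4.0) 90.0 [566.8 148.9  32. ]
top brass 65 [163.8  97.1] (164.0, 97.0) (8.0, 8.0) 90.0 [813.8 125.5  32. ]
top brass 21 [425.9  97.4] (425.800048828125, 97.4000015258789) (4.4721360206604, 4.472135543823242) 26.56505012512207 [ 794.9 -472.1   32. ]
side teal 132 [370.  237.8] (369.1226501464844, 237.1792449951172) (16.647397994995117, 11.487318992614746) 10.619654655456543 [ 821.9 -251.4   32. ]
side teal 413 [244.2 260.6] (244.59410095214844, 260.7234802246094
[... 812 characters left out ...]
.0 [810.4 107.8  32. ]
side brass 22 [370.3 231. ] (370.7399597167969, 230.8199920654297) (14.142135620117188, 3.6769556999206543) 8.130102157592773 [ 833.2 -229.    32. ]
side brass 21 [241.4 243.1] (241.85365295410156, 243.1829071044922) (2.7607884407043457, 10.049270629882812) 83.6598129272461 [ 532.6 -212.9   32. ]
side brass 10 [179.4 261.3] (179.6311492919922, 261.057373046875) (1.152332067489624, 7.8102498054504395) 50.19443130493164 [ 394.6 -245.2   32. ]
side brass 30 [400.5 291. ] (400.5, 291.0) (6.0, 5.0) 90.0 [ 810.9 -410.9   32. ]
side brass 198 [390.4 329.4] (390.4577941894531, 325.36224365234375) (55.927425384521484, 23.54741859436035) 22.782405853271484 [ 749.9 -488.2   32. ]
```

View pics/crop1.png

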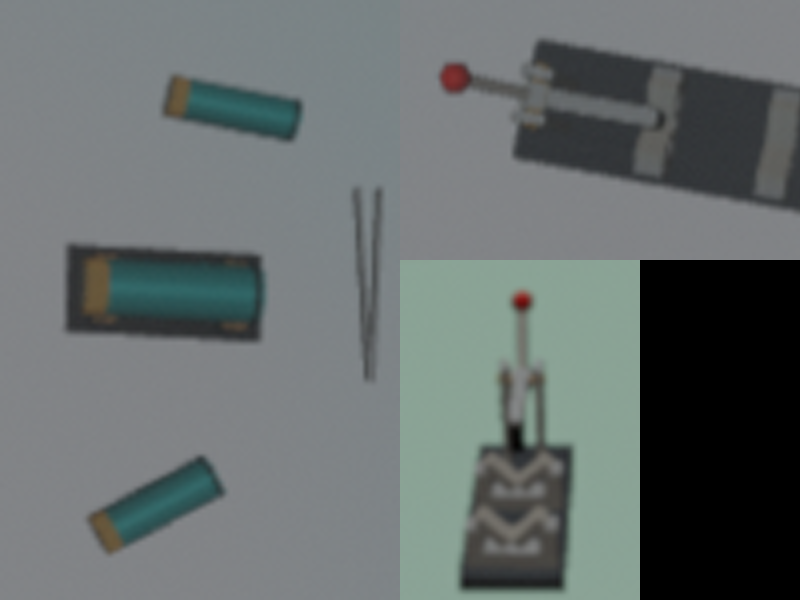

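The crop confirms that the big barrel lies in the black saddle with its brass at crop (97,285), i.e. px (324,216), facing the V-block. The smaller ones lie free on the bench and are no part of the job. The V-block's ball is at the left end and its lever is in the V. Next I'll measure the plate outlines.

```bash
python3 - <<'E'
from h import *
np.set_printoptions(precision=1,suppress=True)
F={n:np.load(f"{n}.npy",allow_pickle=True).item() for n in("top","side")}
f=F["top"];im=f["image"]
g=cv2.cvtColor(cv2.resize(im,None,fx=4,fy=4,interpolation=cv2.INTER_CUBIC),cv2.COLOR_RGB2GRAY)
for nm,(x0,x1,y0,y1),z,th in(("vblock",(164,255,185,250),12,None),("saddle",(312,370,200,236),4,None)):
    sub=g[4*y0:4*y1,4*x0:4*x1]
    t,m=cv2.threshold(sub,0,255,cv2.THRESH_BINARY_INV+cv2.THRESH_OTSU)
    n,l,s,c=cv2.connectedComponentsWithStats(m);
    keep=np.isin(l,[i for i in range(1,n) if s[i,4]>600])
    p=np.argwhere(keep)[:,::-1].astype(float)
    p=(p+[4*x0,4*y0]+.5)/4-.5
    w=plane(f,p,z)[:,:2].astype(np.float32)
    r=cv2.minAreaRect(w);print(nm,t,r); print(cv2.boxPoints(r))
    print(proj(f,np.c_[cv2.boxPoints(r),[z]*4]))
# ball & brass
def cen(f,box,lo,hi):
    x0,x1,y0,y1=box;h=cv2.cvtColor(f["image"],cv2.COLOR_RGB2HSV)[y0:y1,x0:x1]
    m=cv2.inRange(h,np.array(lo),np.array(hi)); p=np.argwhere(m)[:,::-1]; return p.mean(0)+[x0,y0],len(p)
def red(f,box):
    x0,x1,y0,y1=box;i=f["image"].astype(int)[y0:y1,x0:x1]
    m=i[...,0]-i[...,1:].max(2)>30; p=np.argwhere(m)[:,::-1]; return p.mean(0)+[x0,y0],len(p)
a=red(f,(146,164,196,212));b=red(F["side"],(220,242,130,150));print(a,b,tri([f,F["side"]],[a[0],b[0]]))
# barrel silhouette: teal+brass saturation
for n,box in(("top",(316,372,203,232)),("side",(230,262,236,288))):
    ff=F[n];x0,x1,y0,y1=box;h=cv2.cvtColor(ff["image"],cv2.COLOR_RGB2HSV)[y0:y1,x0:x1]
    for nm,lo,hi in(("teal",(80,100,30),(105,255,255)),("brass",(8,80,60),(28,255,255))):
        m=cv2.inRange(h,np.array(lo),np.array(hi));p=np.argwhere(m)[:,::-1]+[x0,y0]
        print(n,nm,len(p),p.min(0),p.max(0),p.mean(0),plane(ff,p.mean(0),48)[0])
E
```

```text
vblock 93.0 ((538.4727172851562, 30.673709869384766), (170.0440673828125, 69.86894226074219), 78.18804931640625)
[[486.9 -45.4]
 [555.3 -59.7]
 [590.1 106.7]
 [521.7 121. ]]
[[240.6 237.9]
 [246.3 207.6]
 [173.6 194.1]
 [167.3 224.1]]
saddle 97.0 ((527.8426513671875, -274.0653076171875), (112.65808868408203, 51.25004577636719), 85.80975341796875)
[[ 498.2 -328.4]
 [ 549.3 -332.1]
 [ 557.5 -219.8]
 [ 506.4 -216. ]]
[[365.4 230.4]
 [365.8 207.8]
 [316.2 205.3]
 [315.4 227.7]]
(array([153., 204.]), 37) (array([230.3, 139.5]), 14) [558.5 124.9 124.7]
top teal 430 [328 211] [363 224] [345.4 217.1] [ 526.9 -275.8   48. ]
top brass 71 [321 209] [326 223] [323.7 216.2] [ 529.9 -229.    48. ]
side teal 448 [236 245] [253 281] [244.3 261.4] [ 526.5 -288.5   48. ]
side brass 48 [234 241] [248 284] [240.2 253.2] [ 522.3 -262.6   48. ]
```

The V-block plate measures 170.0 x 69.9 mm against the given 170 x 70. Its yaw is 78.2°, with the origin at (531.9,-0.7). The ball triangulates to (558,125,125), and the model predicts (558,123,123), so they agree. The barrel is near (528,-272) with yaw about 86°. I'll turn the tool to the V-block's yaw and close the fingers first.

```bash
python3 -m jog '[0,0,0,0,0,-0.963,-1, 0,0,0,0,0,-0.963,-1, 0,0,0,0,0,-0.963,-1, 0,0,0,0,0,-0.963,-1, 0,0,0,0,0,-0.963,-1, 0,0,0,0,0,-0.963,-1, 0,0,0,0,0,-0.963,-1, 0,0,0,0,0,-0.963,-1, 0,0,0,0,0,-0.963,-1, 0,0,0,0,0,-0.963,-1, 0,0,0,0,0,-0.963,-1]' 20
python3 -m jog '[0.8,0.2,0,0,0,0,-1, 1,0.25,0,0,0,0,-1, 1,0.25,0,0,0,0,-1, 1,0.25,0,0,0,0,-1, 1,0.25,0,0,0,0,-1, 1,0.25,0,0,0,0,-1, 1,0.25,0,0,0,0,-1, 1,0.25,0,0,0,0,-1, 1,0.25,0,0,0,0,-1, 1,0.25,0,0,0,0,-1, 1,0.25,0,0,0,0,-1, 1,0.25,0,0,0,0,-1, 1,0.25,0,0,0,0,-1, 1,0.25,0,0,0,0,-1, 1,0.25,0,0,0,0,-1, 1,0.25,0,0,0,0,-1, 1,0.25,0,0,0,0,-1, 1,0.25,0,0,0,0,-1, 1,0.25,0,0,0,0,-1, 0.5,0.1,0,0,0,0,-1]'
```

```text
time_s: 1.3
ee_pos: [195.5, -619.8, 245.0]
orientation: [0.775, 0.632, 0.0, -0.0]
wrist_force: [0.2, -0.1, -0.6]
opening: -0.005
grip_force: 0.0
time_s: 3.3
ee_pos: [542.1, 100.5, 245.3]
orientation: [0.775, 0.632, 0.001, -0.001]
wrist_force: [-0.0, -0.1, -1.0]
opening: 0.001
grip_force: 0.0
```

```bash
cat >> h.py <<'E'
VO=np.array([531.9,-0.65]);VY=np.radians(78.19)
def tov(p,o=VO,y=VY):
    c,s=np.cos(y),np.sin(y);d=np.array(p[:2])-o
    return np.array([c*d[0]+s*d[1],-s*d[0]+c*d[1],p[2]])
E
python3 -m jog '[0.7,0.27,0,0,0,0,-1, 0,0,0.6,0,0,0,-1, 0,0,0.9,0,0,0,-1, 0,0,0.8,0,0,0,-1, 0,0,0,0,0,0,-1,0,0,0,0,0,0,-1]'
python3 - <<'E'
from plant import bot
from h import *
s=bot.state();print(tov(s["ee_pos"]),s["wrist_force"])
for n in("wrist","side"):
    f=bot.grab_frame(n);cv2.imwrite(f"pics/{n}1.png",f["image"][:,:,::-1])
a=cv2.imread("pics/wrist1.png");b=cv2.imread("pics/side1.png")[90:218,160:288]
cv2.imwrite("pics/ws1.png",np.hstack([cv2.resize(a,(512,384)),cv2.resize(b,(288,384))[:, :288] if 0 else cv2.resize(b[:, 16:112],(288,384))]))
E
```

```text
time_s: 3.9
ee_pos: [557.7, 122.0, 153.5]
orientation: [0.776, 0.631, -0.0, -0.0]
wrist_force: [0.4, 0.3, 1.0]
opening: -0.003
grip_force: 0.0
[ 1.25364499e+02 -1.24314664e-01  1.53521656e+02] [0.35968638 0.34939452 0.9604277 ]
```

View pics/ws1.png

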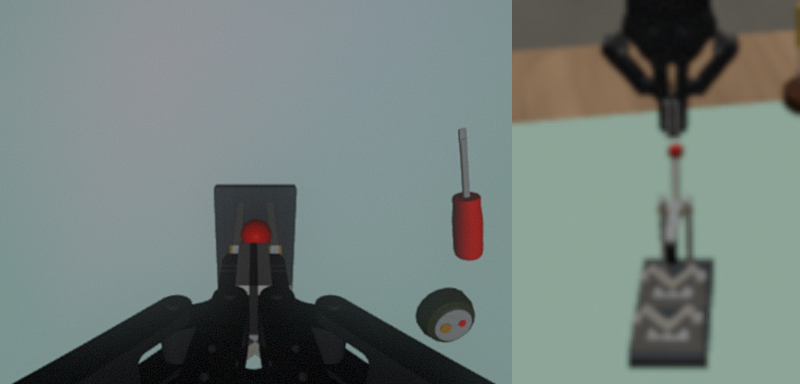

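The shut fingertips stand just above the ball at crop (257,235). Now I'll push along the ball's arc.

```bash
python3 -m jog '[0.03,0,0.2,0,0,0,-1, 0.13,0,0.13,0,0,0,-1, 0.13,0,0.13,0,0,0,-1, 0.08,0,0.14,0,0,0,-1, 0.08,0,0.14,0,0,0,-1, 0.08,0,0.14,0,0,0,-1, 0.02,0,0.115,0,0,0,-1, 0.02,0,0.115,0,0,0,-1, 0.02,0,0.115,0,0,0,-1, 0.02,0,0.115,0,0,0,-1, -0.01,0,0.06,0,0,0,-1, -0.01,0,0.06,0,0,0,-1, -0.01,0,0.06,0,0,0,-1, 0,0,0.06,0,0,0,-1, 0,0,0,0,0,0,-1, 0,0,0,0,0,0,-1]'
python3 - <<'E'
from plant import bot
from h import *
s=bot.state();print(tov(s["ee_pos"]),s["wrist_force"])
E
```

```text
time_s: 5.6
ee_pos: [561.9, 143.7, 89.6]
orientation: [0.776, 0.631, -0.001, 0.0]
wrist_force: [-0.2, -0.4, 0.0]
opening: -0.002
grip_force: 0.0
[147.47133778   0.14783583  89.58441812] [-0.24141892 -0.37166505  0.03590977]
```

```bash
python3 -m jog '[0,0,0.06,0,0,0,-1,0,0,0,0,0,0,-1]'; python3 -m jog '[0,0,0.05,0,0,0,-1,0,0,0,0,0,0,-1]';python3 -m jog '[0,0,0.04,0,0,0,-1,0,0,0,0,0,0,-1]'
python3 - <<'E'
from plant import bot
from h import *
s=bot.state();print(tov(s["ee_pos"]),s["wrist_force"])
E
```

```text
time_s: 5.8
ee_pos: [562.0, 143.8, 87.3]
orientation: [0.776, 0.631, -0.001, 0.0]
wrist_force: [-0.5, -0.3, 0.6]
opening: -0.003
grip_force: 0.4
time_s: 6.0
ee_pos: [562.4, 143.9, 86.3]
orientation: [0.776, 0.631, -0.001, 0.001]
wrist_force: [-2.7, -3.3, 8.8]
opening: -0.003
grip_force: 4.2
time_s: 6.2
ee_pos: [562.5, 143.9, 85.9]
orientation: [0.776, 0.631, -0.001, 0.001]
wrist_force: [-6.4, -3.8, 16.3]
opening: -0.002
grip_force: 8.6
[147.75579906  -0.35663497  85.87957968] [-6.37207696 -3.79622295 16.31258768]
```

End stop met: TCP at z 86 as predicted, with a clear 16 N reaction. Now retreat up and go over the barrel, opening the gripper on the way.

```bash
python3 -m jog '[0,0,-1,0,0,0,-1, 0,0,-1,0,0,0,-1, 0,0,-1,0,0,0,-1, 0,0,-0.9,0,0,0,-1, -0.94,0.117,0,0,0,0,1, -0.94,0.117,0,0,0,0,1, -0.94,0.117,0,0,0,0,1, -0.94,0.117,0,0,0,0,1, -0.94,0.117,0,0,0,0,1, -0.94,0.117,0,0,0,0,1, -0.94,0.117,0,0,0,0,1, -0.94,0.117,0,0,0,0,1, -0.94,0.117,0,0,0,0,1, -0.94,0.117,0,0,0,0,1, -0.94,0.117,0,0,0,0,1, 0,0,0,0,0,-0.68,1, 0,0,0,0,0,-0.68,1, 0,0,0,0,0,0,1, 0,0,0,0,0,0,1]'
python3 - <<'E'
from plant import bot
from h import *
f={n:bot.grab_frame(n) for n in("wrist","side","top")}
for n in f: np.save(f"{n}2.npy",f[n],allow_pickle=True)
im=f["wrist"]["image"][:,:,::-1]
a=f["side"]["image"][:,:,::-1][120:216,192:264];t=f["top"]["image"][:,:,::-1][180:252,140:260]
c=np.zeros((576,288,3),np.uint8);c[:384]=cv2.resize(a,(288,384));c[384:557]=cv2.resize(t,(288,173))
o=np.zeros((576,800,3),np.uint8);o[:384,:512]=im;o[:,512:]=c
cv2.imwrite("pics/w2.png",o)
print(proj(f["wrist"],[[528,-272,48],[531.5,-224,32],[524,-320,32]]),f["wrist"]["eye"])
E
```

```text
time_s: 8.1
ee_pos: [528.2, -270.7, 239.9]
orientation: [0.732, 0.682, 0.0, -0.0]
wrist_force: [0.6, -0.0, 0.9]
opening: 1.002
grip_force: 0.0
[[252.97359981 167.77380064]
 [253.02705483 115.65928771]
 [252.49919948 208.06734303]] [ 534.56453054 -187.98395746  368.4385673 ]
```

View pics/w2.png

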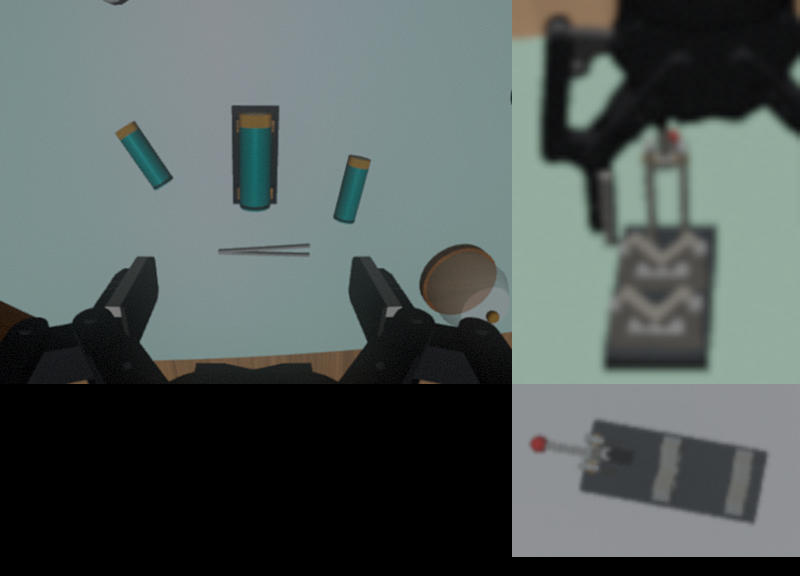

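The wrist view shows the barrel in its saddle at px (256,162) with its brass end up at row 114. The top inset shows the ball swung out and the arm raised clear of the V. Next I'll measure the barrel from the wrist picture.

```bash
python3 - <<'E'
from h import *
np.set_printoptions(precision=2,suppress=True)
f=np.load("wrist2.npy",allow_pickle=True).item()
x0,x1,y0,y1=225,290,100,220
h=cv2.cvtColor(f["image"],cv2.COLOR_RGB2HSV)[y0:y1,x0:x1]
mt=cv2.inRange(h,np.array((80,100,30)),np.array((105,255,255)));mb=cv2.inRange(h,np.array((8,80,60)),np.array((28,255,255)))
L,C,Rr=[],[],[]
for r in range(130,200,5):
    c=np.where(mt[r-y0])[0]+x0; L.append((c.min()-.5,r));Rr.append((c.max()+.5,r))
# silhouette edges: use ray planes via horizontal plane z=32 approx (camera nearly overhead across the axis)
l=plane(f,L,32);r=plane(f,Rr,32)
print("widths",np.linalg.norm(l-r,axis=1))
m=(l+r)/2;p=np.polyfit(m[:,1],m[:,0],1);print("axis x at y=-272:",np.polyval(p,-272),"yaw",90-np.degrees(np.arctan(p[0])))
for col in(250,255,260):
    b=np.where(mb[:,col-x0])[0]+y0;t=np.where(mt[:,col-x0])[0]+y0
    print(col,b.min(),b.max(),t.min(),t.max(),"brass end z48",plane(f,(col,b.min()-.5),48)[0],"brass/teal",plane(f,(col,(b.max()+t.min())/2),48)[0],"teal/black",plane(f,(col,t.max()+.5),48)[0])
E
```

```text
widths [29.5  30.61 30.74 29.88 31.01 30.14 30.28 31.43 30.56 30.71 30.85 32.03
 29.08 29.22]
axis x at y=-272: 529.7033830177212 yaw 85.76504004580956
250 115 127 129 210 brass end z48 [ 528.93 -221.03   48.  ] brass/teal [ 528.   -233.48   48.  ] teal/black [ 521.79 -316.17   48.  ]
255 115 127 129 210 brass end z48 [ 533.54 -221.36   48.  ] brass/teal [ 532.66 -233.82   48.  ] teal/black [ 526.83 -316.53   48.  ]
260 115 127 129 210 brass end z48 [ 538.15 -221.69   48.  ] brass/teal [ 537.32 -234.15   48.  ] teal/black [ 531.86 -316.9    48.  ]
```

```bash
python3 - <<'E'
from h import *
np.set_printoptions(precision=1,suppress=True)
t=np.load("top2.npy",allow_pickle=True).item()
im=t["image"]
for z in(110,120,130,140,150):
    print(z,[tov(plane(t,p,z)[0])[:2] for p in((190.8,211.7),(184,210.4),(178,209.4))])
a=cv2.resize(im[190:240,150:235],None,fx=9,fy=9,interpolation=cv2.INTER_CUBIC)[:,:,::-1]
cv2.imwrite("pics/foot.png",a)
s=np.load("side2.npy",allow_pickle=True).item()
r=im.astype(int);m=(r[...,0]-r[...,1:].max(2)>30);m[:, :140]=0;m[:,165:]=0;m[:195]=0;m[215:]=0
c=np.argwhere(m)[:,::-1].mean(0);print("ball",c,[ (z,tov(plane(t,c,z)[0])) for z in(65,70)])
print("pred",1)
E
```

```text
110 [array([52.7,  1. ]), array([66.9,  0.9]), array([79.5,  1.1])]
120 [array([50.9,  1.3]), array([65. ,  1.2]), array([77.4,  1.5])]
130 [array([49.1,  1.7]), array([63.1,  1.6]), array([75.3,  1.8])]
140 [array([47.4,  2. ]), array([61.1,  2. ]), array([73.2,  2.2])]
150 [array([45.6,  2.4]), array([59.2,  2.3]), array([71.1,  2.5])]
ball [150.4 204.5] [(65, array([149.8,  -0.1,  65. ])), (70, array([148.4,   0.1,  70. ]))]
pred 1
```

View pics/foot.png

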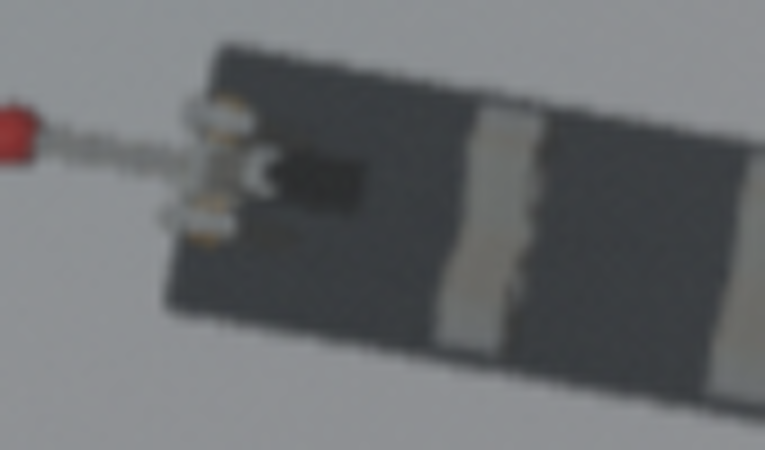

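The foot tip overhangs to V x of about 49 mm at roughly z 130, and the ball at x 150 confirms the lever is at its stop. I'll therefore grip 5 mm towards the black end. I'll also lower the barrel about 18 mm back from the head and slide it forward once it is below the foot.

```bash
python3 -m jog '[-0.11,0.01,1,0,0,0,1, 0,0,1,0,0,0,1, 0,0,1,0,0,0,1, 0,0,1,0,0,0,1, 0,0,0.6,0,0,0,1, 0,0,0.4,0,0,0,1, 0,0,0.3,0,0,0,1, 0,0,0,0,0,0,1, 0,0,0,0,0,0,1]' 60
python3 -m jog '[0,0,0,0,0,0,-1,0,0,0,0,0,0,-1,0,0,0,0,0,0,-1,0,0,0,0,0,0,-1,0,0,0,0,0,0,-1,0,0,0,0,0,0,-1,0,0,0,0,0,0,-1,0,0,0,0,0,0,-1]' 60
```

```text
time_s: 9.15
ee_pos: [529.1, -275.5, 29.0]
orientation: [0.731, 0.682, 0.0, 0.001]
wrist_force: [-0.2, -0.8, 0.6]
opening: 1.001
grip_force: 0.0
time_s: 9.95
ee_pos: [529.5, -275.6, 29.0]
orientation: [0.731, 0.682, 0.001, 0.001]
wrist_force: [0.9, -0.8, 5.4]
opening: 0.355
grip_force: 59.1
```

```bash
python3 -m jog '[0,0,-0.3,0,0,0,-1, 0,0,-0.7,0,0,0,-1, 0,0,-1,0,0,0,-1, 0,0,-1,0,0,0,-1, 0,0,-1,0,0,0,-1, 0.786,-0.064,0,0,0,0,-1, 0.786,-0.064,0,0,0,0,-1, 0.786,-0.064,0,0,0,0,-1, 0.786,-0.064,0,0,0,0,-1, 0.786,-0.064,0,0,0,0,-1, 0.786,-0.064,0,0,0,0,-1, 0.786,-0.064,0,0,0,0,-1, 0.786,-0.064,0,0,0,0,-1, 0,0,0,0,0,0.67,-1, 0,0,0,0,0,0.67,-1, 0,0,0,0,0,0,-1, 0,0,0,0,0,0,-1]'
python3 - <<'E'
from plant import bot
from h import *
s=bot.state();print(tov(s["ee_pos"]),s["wrist_force"],R.from_quat(s["orientation"]).as_matrix())
f={n:bot.grab_frame(n) for n in("wrist","top")}
for n in f: np.save(f"{n}3.npy",f[n],allow_pickle=True)
a=f["wrist"]["image"][:,:,::-1];t=f["top"]["image"][:,:,::-1][180:276,160:232]
cv2.imwrite("pics/w3.png",np.hstack([a,cv2.resize(t,(288,384))]))
im=f["wrist"]["image"]
E
```

```text
time_s: 11.65
ee_pos: [524.8, -23.1, 188.0]
orientation: [0.775, 0.632, -0.001, -0.0]
wrist_force: [0.3, 0.9, -1.7]
opening: 0.354
grip_force: 59.6
[-23.4569422    2.33067911 187.96050423] [ 0.28999078  0.90743135 -1.71646189] [[ 2.00922755e-01  9.79606370e-01 -1.18627979e-03]
 [ 9.79606916e-01 -2.00923289e-01 -3.49218933e-04]
 [-5.80448329e-04 -1.09192186e-03 -9.99999235e-01]]
```

View pics/w3.png

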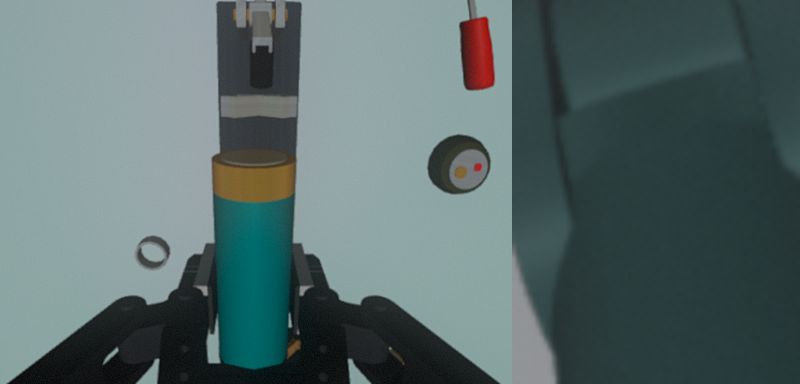

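The wrist view shows the barrel held level with its brass band at rows 155–200, and the front yoke at row 106, cols 220–298. I'll check the axial hold and the V's lateral place from this view.

```bash
python3 - <<'E'
from h import *
np.set_printoptions(precision=1,suppress=True)
f=np.load("wrist3.npy",allow_pickle=True).item()
im=f["image"];h=cv2.cvtColor(im,cv2.COLOR_RGB2HSV)
tcp=np.array([524.8,-23.1])
for col in(250,254,258):
    b=[r for r in range(140,230) if 8<=h[r,col,0]<=28 and h[r,col,1]>80 ]
    t=[r for r in range(150,260) if 80<=h[r,col,0]<=105 and h[r,col,1]>100]
    P=plane(f,[(col,min(b)-.5),((col),(max(b)+min(t))/2)],207)
    print(col,min(b),max(b),min(t),[tov(p,tcp) for p in P])
# lateral: barrel edges at a row in teal region, mid
for r in(215,230): 
    c=[x for x in range(190,330) if 80<=h[r,x,0]<=105 and h[r,x,1]>100];print("teal",r,min(c),max(c),tov(plane(f,((min(c)+max(c))/2,r),191)[0],tcp))
# yoke: bright vs dark plate, plate edges
g=cv2.cvtColor(im,cv2.COLOR_RGB2GRAY).astype(int)
for r in(60,75,130):
    d=np.abs(np.diff(g[r,200:320]));k=np.where(d>8)[0]+200;l,rr=k.min()+.5,k.max()+.5
    print("plate",r,l,rr,tov(plane(f,(l,r),12)[0]),tov(plane(f,(rr,r),12)[0]))
for p in((258,95),(258,116)): print("yoke edges",tov(plane(f,p,45)[0]))
E
```

```text
250 166 201 203 [array([ 54.9,   1. , 207. ]), array([ 42.1,   1. , 207. ])]
254 166 201 203 [array([ 54.9,  -0.3, 207. ]), array([ 42.1,  -0.4, 207. ])]
258 166 201 203 [array([ 54.9,  -1.7, 207. ]), array([ 42.1,  -1.8, 207. ])]
teal 215 215 292 [ 30.6  -0.2 191. ]
teal 230 215 291 [ 24.   -0.1 191. ]
plate 60 216.5 300.5 [73.4 33.7 12. ] [ 73.7 -37.2  12. ]
plate 75 216.5 299.5 [61.1 34.  12. ] [ 61.4 -36.8  12. ]
plate 130 217.5 297.5 [14.  34.4 12. ] [ 14.2 -36.9  12. ]
yoke edges [46.  -1.1 45. ]
yoke edges [30.  -1.2 45. ]
```

Barrel centre is at TCP +6 mm along x and laterally centred. The wrist camera puts the V 1–3 mm further in +x and about 1.4 mm in -y, so I'll use the average of both cameras and re-measure close up.

```bash
python3 -m jog '[0,0.075,0.7,0,0,0,-1, 0,0,0.9,0,0,0,-1, 0,0,0.7,0,0,0,-1, 0,0,0.35,0,0,0,-1, 0.15,0,0,0,0,0,-1, 0.2,0,0,0,0,0,-1, 0.12,0,0,0,0,0,-1, 0,0,0.3,0,0,0,-1, 0,0,0.25,0,0,0,-1, 0,0,0,0,0,0,-1, 0,0,0,0,0,0,-1]'
python3 - <<'E'
from plant import bot
from h import *
s=bot.state();print(tov(s["ee_pos"]),s["wrist_force"])
f={n:bot.grab_frame(n) for n in("wrist","side")}
for n in f: np.save(f"{n}4.npy",f[n],allow_pickle=True)
a=f["wrist"]["image"][:,:,::-1][60:300,130:390]
b=f["side"]["image"][:,:,::-1][120:216,200:260]
cv2.imwrite("pics/w4.png",np.hstack([cv2.resize(a,(520,480)),cv2.resize(b,(280,480))]))
E
```

```text
time_s: 12.85
ee_pos: [531.8, -5.4, 59.6]
orientation: [0.775, 0.631, -0.0, -0.0]
wrist_force: [0.5, 0.2, -2.3]
opening: 0.354
grip_force: 59.6
[-4.63858524 -0.87614165 59.57313225] [ 0.5456573   0.16669436 -2.28604956]
```

View pics/w4.png

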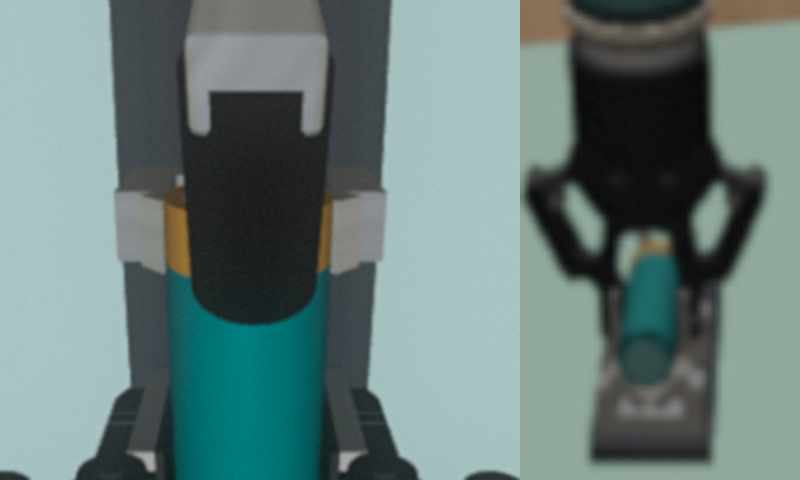

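```bash
python3 - <<'E'
from h import *
np.set_printoptions(precision=1,suppress=True)
f=np.load("wrist4.npy",allow_pickle=True).item()
print("eye",tov(f["eye"]))
im=f["image"].astype(int)
for c in (191,194,197,312,315,318): print(c,im[150:200,c].sum(1)//3)
for c in (214,216,218,292,293): print("b",c,[tuple(x) for x in im[188:200,c]])
E
python3 - <<'E'
from h import *
import sys;sys.path.insert(0,'.')
np.set_printoptions(precision=1,suppress=True)
f=np.load("wrist4.npy",allow_pickle=True).item()
q=lambda c,r,z:tov(plane(f,(130+c/2-.25,60+r/2-.25),z)[0])
print("yoke L far/near",q(130,192,51),q(130,260,51),q(117,225,51)); print("R",q(370,192,51),q(370,258,51),q(384,225,51))
print("brass/teal",q(172,272,64.6),q(327,270,64.6)); print("edges",q(168,300,64.6),q(329,300,64.6))
E
```

```text
eye [ 78.4  -1.2 188.1]
191 [ 74  74  74  78  75  97 127 139 140 139 141 143 143 147 142 143 144 140
 140 136 136 138 135 140 136 138 140 142 139 139 139 138 139 141 139 139
 140 136 135 137 130 129 137 141 152 164 168 166 166 167]
194 [ 77  80  77  77  78  95 127 137 141 143 140 142 143 143 142 141 143 141
 140 138 135 138 137 136 137 140 140 139 139 141 139 138 139 141 140 140
 138 137 138 137 118  81  70  72  76  74  72  75  72  74]
197 [ 75  76  77  75  76  95 125 136 136 140 141 141 141 141 142 141 141 139
 139 138 137 136 136 136 137 137 139 138 140 139 138 139 139 139 142 137
 135 138 136 136 118  83  70  70  73  72  74  75  75  74]
312 [ 75  68  72  72  71  95 124 137 137 136 136 141 142 139 142 141 141 141
 139 136 134 135 134 134 135 136 139 136 137 139 137 138 138 138 140 137
 135 135 138 134 119  88  70  70  70  71  72  72  71  72]
315 [ 74  75  72  73  73  94 126 137 138 136 139 140 142 140 142 141 139 141
 139 138 134 134 135 136 136 138 136 139 140 136 138 138 138 138 139 139
 136 136 139 135 118  87  69  71  70  68  71  71  71  71]
318 [ 70  69  75  72  73  93 126 138
[... 2407 characters left out ...]
t64(105), np.int64(78), np.int64(38)), (np.int64(106), np.int64(81), np.int64(41)), (np.int64(100), np.int64(77), np.int64(44)), (np.int64(90), np.int64(76), np.int64(45)), (np.int64(77), np.int64(77), np.int64(59)), (np.int64(50), np.int64(73), np.int64(65)), (np.int64(27), np.int64(70), np.int64(72)), (np.int64(24), np.int64(69), np.int64(71)), (np.int64(27), np.int64(70), np.int64(71)), (np.int64(26), np.int64(70), np.int64(70)), (np.int64(23), np.int64(69), np.int64(70))]
yoke L far/near [47.3 23.  51. ] [32.6 23.8 51. ] [40.3 26.1 51. ]
R [ 47.4 -26.3  51. ] [ 33.1 -27.1  51. ] [ 40.4 -29.6  51. ]
brass/teal [34.7 13.4 64.6] [ 35.2 -16.4  64.6]
edges [28.9 14.3 64.6] [ 29.  -17.   64.6]
```

The wrist view shows the front yoke at crop rows 190–262 and the brass/teal edge at rows 266–272. All the estimates together say the barrel should go about 1.5 mm towards the head. I'll apply that and lower gently to contact.

```bash
python3 -m jog '[0.038,0,0.06,0,0,0,-1, 0,0,0.06,0,0,0,-1, 0,0,0,0,0,0,-1]'; for i in 1; do python3 -m jog '[0,0,0.03,0,0,0,-1, 0,0,0,0,0,0,-1]'; python3 -m jog '[0,0,0.02,0,0,0,-1, 0,0,0,0,0,0,-1]'; done
python3 - <<'E'
from plant import bot
from h import *
s=bot.state();print(tov(s["ee_pos"]),tov(np.append(np.array(s["wrist_force"])[:2]+VO,s["wrist_force"][2])),s["wrist_torque"])
E
```

```text
time_s: 13.25
ee_pos: [532.3, -3.6, 55.0]
orientation: [0.775, 0.632, -0.0, -0.0]
wrist_force: [-0.7, -0.2, -2.1]
opening: 0.357
grip_force: 59.6
time_s: 13.45
ee_pos: [532.4, -3.7, 53.9]
orientation: [0.775, 0.632, -0.0, -0.0]
wrist_force: [-0.4, -0.1, -1.1]
opening: 0.357
grip_force: 59.6
time_s: 13.65
ee_pos: [532.5, -3.7, 53.2]
orientation: [0.775, 0.632, -0.0, 0.0]
wrist_force: [0.4, -0.2, -2.4]
opening: 0.355
grip_force: 59.6
[-2.85743937 -1.19426628 53.22404521] [-0.06917506 -0.42705294 -2.42960469] [ 0.05142436  0.04948935 -0.02449316]
```

```bash
cat > st.py <<'E'
from plant import bot
from h import *
np.set_printoptions(precision=2,suppress=True)
s=bot.state();print("V pos",tov(s["ee_pos"]),"V force",tov(np.append(np.array(s["wrist_force"])[:2]+VO,s["wrist_force"][2])),"V torque",tov(np.append(np.array(s["wrist_torque"])[:2]+VO,s["wrist_torque"][2])),s["grip_force"])
E
for i in 1; do python3 -m jog '[0,0,0.02,0,0,0,-1, 0,0,0,0,0,0,-1]' >/dev/null;python3 st.py; python3 -m jog '[0,0,0.02,0,0,0,-1, 0,0,0,0,0,0,-1]'>/dev/null;python3 st.py;python3 -m jog '[0,0,0.015,0,0,0,-1, 0,0,0,0,0,0,-1]'>/dev/null;python3 st.py; done
```

```text
V pos [-2.84 -1.27 52.43] V force [ 0.24 -0.38 -1.29] V torque [-0.08 -0.05 -0.05] 59.62494492530823
V pos [-2.78 -1.53 52.06] V force [-1.08  0.01  2.07] V torque [0.11 0.12 0.05] 60.14800429344177
V pos [-2.78 -1.55 51.98] V force [-0.28  2.04  9.66] V torque [0.43 0.32 0.07] 60.74307382106781
```

Contact made. I'll average the force readings before balancing.

```bash
cat > av.py <<'E'
from plant import bot
from h import *
np.set_printoptions(precision=2,suppress=True)
A=[]
for _ in range(8):
    bot.grab_frame("top");s=bot.state()
    A.append(np.r_[tov(s["ee_pos"]),tov(np.append(np.array(s["wrist_force"])[:2]+VO,s["wrist_force"][2])),tov(np.append(np.array(s["wrist_torque"])[:2]+VO,s["wrist_torque"][2]))])
A=np.array(A);print("pos",A.mean(0)[:3],"F",A.mean(0)[3:6],"T",A.mean(0)[6:],"sd",A.std(0)[3:]);print(s["time_s"],R.from_quat(s["orientation"]).as_matrix()[:,2])
E
python3 av.py
```

```text
pos [-2.79 -1.56 51.98] F [-1.02  2.19  8.23] T [0.46 0.24 0.1 ] sd [0.63 0.52 0.35 0.03 0.03 0.03]
14.65 [ 0. -0. -1.]
```

```bash
python3 -m jog '[0,-0.008,0,0,0,-0.05,-1, 0,0,0,0,0,0,-1]' >/dev/null; python3 av.py
```

```text
pos [-2.79 -1.55 51.97] F [-0.87  1.32  7.35] T [ 0.27  0.2  -0.14] sd [0.62 0.32 0.28 0.03 0.02 0.05]
15.25 [ 0. -0. -1.]
```

```bash
python3 -m jog '[0,-0.012,0.009,0,0,0.02,-1, 0,0,0,0,0,0,-1]' >/dev/null; python3 av.py
```

```text
pos [-2.79 -1.53 51.95] F [-1.29  0.74  9.11] T [ 0.2   0.26 -0.03] sd [0.34 0.45 0.88 0.02 0.02 0.02]
15.85 [ 0. -0. -1.]
```

```bash
python3 -m jog '[-0.006,-0.01,0.02,0,0,0.005,-1, 0,0,0,0,0,0,-1]' >/dev/null; python3 av.py
python3 - <<'E'
from plant import bot
from h import *
f={n:bot.grab_frame(n) for n in("wrist","side")}
for n in f: np.save(f"{n}5.npy",f[n],allow_pickle=True)
a=f["wrist"]["image"][:,:,::-1][60:300,130:390]
b=f["side"]["image"][:,:,::-1][130:214,205:254]
cv2.imwrite("pics/w5.png",np.hstack([cv2.resize(a,(450,415)),cv2.resize(b,(242,415),interpolation=cv2.INTER_CUBIC)]))
E
```

```text
pos [-2.79 -1.55 51.9 ] F [-1.38  1.92 15.33] T [ 0.51  0.32 -0.01] sd [0.43 0.23 0.6  0.03 0.03 0.03]
16.45 [ 0. -0. -1.]
```

View pics/w5.png

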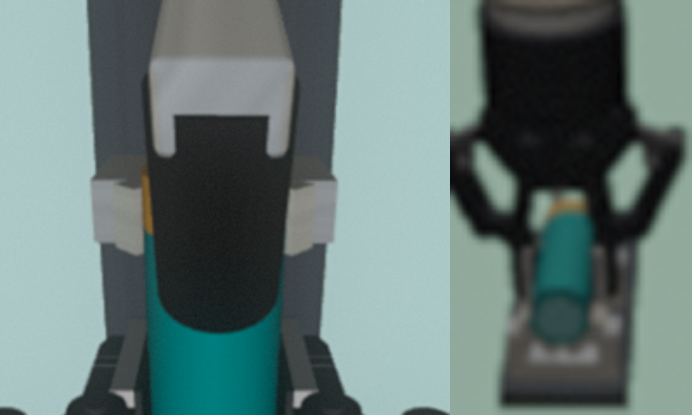

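Barrel lies in the V, brass end towards the head, its brass/teal edge at crop row 233 within the yoke rows 178–240. I'll trim the lateral balance and load, and quantify the centring.

```bash
python3 -m jog '[0,-0.016,-0.006,0,0,0,-1, 0,0,0,0,0,0,-1]' >/dev/null; python3 av.py
python3 - <<'E'
from h import *
np.set_printoptions(precision=1,suppress=True)
f=np.load("wrist5.npy",allow_pickle=True).item();im=f["image"].astype(int);g=im.sum(2)//3
h=cv2.cvtColor(f["image"],cv2.COLOR_RGB2HSV)
def edges(v,o): d=np.diff(v.astype(float));return [(o+i+.5,int(d[i])) for i in range(len(d)) if abs(d[i])>12]
print("rows c190",edges(g[150:210,190],150));print("rows c316",edges(g[150:210,316],150))
print("row 180 cols",edges(im[180,170:220,0],170),edges(im[180,290:335,0],290))
for c in(214,215,216,217,218):
    print(c,"brass",[r for r in range(150,210) if 8<=h[r,c,0]<=28 and h[r,c,1]>80][-1:],"teal",[r for r in range(150,230) if 80<=h[r,c,0]<=105 and h[r,c,1]>130][:1])
for z in(38,42,46,51): print(z,[tov(plane(f,p,z)[0]) for p in((183,180),(324,180),(190,163),(190,198.5))])
for z in (57,60,63): print("border",z,tov(plane(f,(215,194.5),z)[0]))
E
```

```text
pos [-2.78 -1.51 51.94] F [-1.21 -0.6  11.15] T [-0.    0.26  0.  ] sd [0.32 0.48 0.42 0.03 0.03 0.03]
17.15 [ 0. -0. -1.]
rows c190 [(162.5, 15), (163.5, 27), (164.5, 18), (199.5, -26), (200.5, -30)]
rows c316 [(163.5, 23), (164.5, 31), (199.5, -24), (200.5, -36), (201.5, -13)]
row 180 cols [(182.5, -21), (211.5, -17), (216.5, -39), (217.5, -35)] [(294.5, 19), (295.5, 53), (296.5, 31), (323.5, 17)]
214 brass [192] teal [195]
215 brass [193] teal [196]
216 brass [194] teal [196]
217 brass [194] teal [197]
218 brass [194] teal [197]
38 [array([37.1, 29. , 38. ]), array([ 37.3, -32.6,  38. ]), array([44.8, 25.6, 38. ]), array([28.6, 26.4, 38. ])]
42 [array([38.4, 28.2, 42. ]), array([ 38.5, -31.7,  42. ]), array([45.8, 24.8, 42. ]), array([30. , 25.7, 42. ])]
46 [array([39.6, 27.4, 46. ]), array([ 39.7, -30.8,  46. ]), array([46.8, 24.1, 46. ]), array([31.5, 24.9, 46. ])]
51 [array([41.1, 26.3, 51. ]), array([ 41.2, -29.7,  51. ]), array([48. , 23.1, 51. ]), array([33.3, 23.9, 51. ])]
border 57 [37.1 13.1 57. ]
border 60 [38.2 12.7 60. ]
border 63 [39.2 12.4 63. ]
```

The load is balanced: about 13 N on the V, negligible side force and moment, and centring within 1–2 mm. Handing in.

```bash
python3 -c "
from plant import bot
print(bot.sign_off())"
```

```text
the job is handed in; nothing more can be done
None
```

I pushed the lever to its end stop, then laid the barrel in the V with its brass end to the head, centred to about 2 mm by camera, and handed in holding it pressed evenly on both faces with about 13 N; the verdict was not returned.

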